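# Open the guarded child-safe jar and hold its cap above it

## Task

Open the child-safe jar: slide the steel guard fully open so that it is clear of the cap, then press the white cap down and, keeping it pressed, turn it anticlockwise (seen from above) about a sixth of a turn until it stops, and lift it off. Finish still holding the cap, level and still, about a hand's breadth (80 mm) straight above the jar's mouth, with the guard left open. Leave the bowl, mugs, coaster and tin where they stand.

Things in the scene. Friction and masses are not known exactly. Their poses are not given: they have to be found in the camera images.
- stand: Fixed wooden base board, 12 mm thick, carrying a fixed jar. Origin on the shelf under the jar's upright axis, z up. The board spans x -57 to +107, y -62 to +172 mm. The guard's rail runs along the stand's y at x = +87 mm, 42 mm above the shelf. The small tin stands on the board about 110 mm along +y from the jar's axis.
- jar_mouth (a point): Centre of the mouth of the turquoise ceramic jar, on its axis at rim height (117 mm above the shelf). The jar is 84 mm wide, its shoulder slopes away below 88 mm height, its neck is 51 mm wide.
- cap: Loose white ribbed round cap, about 90 g, 56 mm diameter, grip part 32 mm tall; origin at the centre of the grip part's underside, z up. A thin skirt hangs 13 mm lower round the neck; a stem reaches 22 mm down inside, with a 40 mm cross bar along the cap's x. Locked: origin 125 mm above the shelf, cap's x along the stand's x (within 0.1 rad). Grip it across its diameter at any yaw.
- cap_top (a point): Centre of the cap's top. A spring pushes the cap up (3 N; 7 N when 6 mm down); hard stop 8 mm down. Pressed over 4 mm (best 6 to 8) it turns anticlockwise seen from above, until a stop some 4 degrees past 60. At 60 degrees (1.05 rad, +-6 deg) from locked the bar is free: the cap lifts straight up, out of the neck after 35 mm.
- guard (a joint): Slide of the steel guard along the stand's +y, in m: 0 = plate centred over the cap, 0.115 = fully open at its end stop. It stays where it is left; about 1.5 N of friction.
- guard_grip (a point): Top centre of the guard's dark wooden grip: a block 34 mm along the stand's x, 16 mm along y, 32 mm tall, its top 203 mm above the shelf, at x = +80 mm of the stand. It stands on the guard plate: 64 mm wide along y, x -32 to +100 mm of the stand, top at 171 mm height, 8 mm above the cap, which it hides while closed.
- bowl: Loose terracotta bowl, 140 mm wide, 60 mm high; leave alone. Origin under its centre.
- mug_a: Loose grey stoneware mug, 80 mm wide, 90 mm high; leave alone. Origin under its centre.
- mug_b: Loose grey stoneware mug, 76 mm wide, 85 mm high, beside the stand; leave alone. Origin under its centre.
- coaster: Loose stainless steel coaster, 94 mm disc 6 mm thick, lying between stand and robot; leave alone. Origin under its centre.
- tin: Loose small aluminium tin, 48 mm wide, 55 mm high, standing on the base board; leave alone. Origin under its centre.

How it is judged:
On the way, in this order (a step that is already met when the one before it is completed fails the run):
1. the guard is fully open (within 10 mm of its end stop) (value of joint guard above 0.105 m), for 0.2 s.
2. the cap is pressed down at least 3 mm while turned by more than 0.4 rad (z of cap in the frame of stand below 0.122 m and angle between the x axis of cap and the x axis of stand, either way round above 0.4 rad and horizontal distance between cap and stand below 0.008 m), for 0.05 s.
At the end, for the whole second after the job is handed in: The fingers hold the cap, off the jar and touching nothing of the stand, 40 to 140 mm above its seated height, within 30 mm of the jar's axis, upright within 0.25 rad and still (under 40 mm/s); the guard is within 10 mm of fully open (z of cap in the frame of stand between 0.165 and 0.265 m and horizontal distance between cap and stand below 0.03 m and angle between cap's own z axis and vertical below 0.25 rad and contact force between cap and the fingers above 1 N and contact force between cap and stand below 0.1 N and linear speed of cap below 0.04 m/s and value of joint guard above 0.105 m); the arm keeps its last pose, push and grip.
It fails at once if the bowl, a mug, the coaster or the tin is pushed more than 30 mm or tipped (distance of any of bowl, mug_a, mug_b, coaster, tin from where it was at the start of the episode above 0.03 m or angle between any of bowl, mug_a, mug_b, coaster, tin's own z axis and vertical above 0.5 rad).
It also fails if it takes over 48 s, if anything falls off the work surface, if the arm or the gripper's body presses on something with over 40 N, if the wrist force passes 120 N, or if a joint passes its speed limit or range.

## Robot

A 6-joint arm with a two-finger parallel gripper is mounted at the origin on the work surface. World frame = base frame: x ahead of the robot, y to its left, z up, the work surface at z = 0. Lengths are in m, angles in rad, forces in N, time in s.
With the tool pointing down it reaches from about 0.275 to 0.875 m from the base axis. Payload 12.5 kg.
Tool frame: the origin (TCP) lies midway between the tips of the shut fingers; the grasp point (between the pads) lies 19 mm behind it (bot.hold_point_z is the distance from the TCP to the grasp point, in m); z points along the fingers, x is the direction in which the jaws open and shut, and the axes are right-handed (so a half turn about z gives the same grasp; the last joint's range is limited). The gripper opens to 85 mm and grips with 20 to 120 N. Pads are 22 mm wide; open, the fingers measure 114 mm over their backs; the gripper's body (76 mm by 85 mm) begins 54 mm behind the grasp point. The pads swing forward as they close: fully open they stand 13 mm farther back than shut.
Start: joints at [1.118, 0.351, 1.652, -0, 1.139, -0.085], TCP at [0.198, 0.513, 0.231] pointing down, gripper open.
Joint ranges: [-2.75, 2.75], [-0.79, 2.1], [0.01, 2.65], [-1.57, 4.71], [0.07, 3.14], [-2.87, 2.87]. Speed limits (rad/s): [2.22, 2.22, 2.79, 3.14, 3.14, 3.14].

## Interface

Orientations are given as a rotation vector (axis times angle).
In Python, from workcell import bot gives the robot as it stands.
- The arm moves only by the tool jog_arm, never from a script. Its argument "steps" is text: rows parted by semicolons, each of 7 numbers parted by spaces: the turn, a rotation vector about the world's x, y, z in rad, then the shift along the world's x, y, z in cm, then the finger opening in cm, from 0 to 8.54. In form: wx wy wz x y z claw; .... A call has 1 to 10 rows; each row is the pose to reach, as a shift and turn from the pose commanded when the call began; what a row does not reach only later rows make up. A row lasts 1/8 s, in which the tool goes at most 62.5 mm and 10.7 degrees, less where a joint would pass 70% of its speed; a pose out of reach is approached as far as the arm can. A call with a gripper value outside its range is refused whole. The fingers move at their own pace and stop on an object; "squeeze" is the grip in N (left out, the last holds). Time passes only in rows, so rows that repeat a pose let the fingers close. It gives the time, the measured TCP pose, the force and the opening at its end, in the units of the state.
- bot.get_state(): the state, without advancing time (a new reading comes with each control period).
- bot.get_image(name): name is "scene" or "side" or "wrist"; returns a dict with "img" (420x560x3 uint8, blue, green, red), "z_map" (420x560 float32, m along the optical axis (not along the pixel's ray), 0 where there is no reading), "fx", "fy", "cx", "cy" (pixels), "k1" (the pictures are not rectified: a ray, as slopes to the right and down, at radius r is drawn at 1 + k1 r^2 times it, then the intrinsics apply), "cam_to_world" (4x4, takes a point from camera to world coordinates); the wrist camera has in their place "mount" (4x4, takes a point from camera to tool coordinates, whose origin is the TCP and whose axes are the tool frame's). Camera axes: x right, y down, z forward; pixel columns grow to the right and rows downward; lengths in m; the calibration is good to about 2 mm. A picture is of the moment at which its call begins: read the wrist's pose just before it.
- bot.job_done(): hands the job in, once; it reports no verdict.
The state is a dict: "time_s": time; "q": joint angles; "joint_velocities": joint speeds; "joint_torque": joint torques, N m; "position": TCP position; "ee_rot": TCP orientation; "ft_force": force on the tool from outside, world axes, zero at the start; "moment": the same for the moment, N m; "width": finger opening in m.
Only numpy, scipy, OpenCV 4.12 (cv2) and the standard library are available. Lean on these libraries where they do the work, as an engineer would, in place of code of your own. Each camera call takes 0.05 s, during which the arm holds its last target. There are 200 camera calls.

## Working session

There is one attempt and no reset: what is moved stays moved. The work goes in short steps, Python scripts to look and compute and a tool call to move; the robot and the scene stay as the last step left them, time stands still between calls to the robot, and variables do not carry over. Pictures are saved under pics/ and viewed, about 8 in all and at most 12, crops included, and the job is handed in when it is done.

Besides the shell and the picture viewer there is one more tool, called after "Emit:" as a command line: name --argument value ..., lists and objects as JSON in quotes. jog_arm: Moves the arm, as the interface text tells. Its arguments: {"type":"object","properties":{"steps":{"type":"string"},"squeeze":{"type":"number"}},"required":["steps"]}

```bash
mkdir -p pics; cat > h.py <<'E'
import numpy as np, cv2
from workcell import bot
from scipy.spatial.transform import Rotation as R
def cam(n):
    s=bot.get_state(); d=bot.get_image(n)
    if n=='wrist':
        T=np.eye(4);T[:3,:3]=R.from_rotvec(s['ee_rot']).as_matrix();T[:3,3]=s['position'];d['T']=T@np.array(d['mount'])
    else: d['T']=np.array(d['cam_to_world'])
    return d
def pts(d):
    # world xyz of each pixel from depth
    v,u=np.mgrid[0:420,0:560]; K=np.array([[d['fx'],0,d['cx']],[0,d['fy'],d['cy']],[0,0,1.]])
    p=cv2.undistortPoints(np.stack([u.ravel(),v.ravel()],1).astype(float).reshape(-1,1,2),K,np.array([d['k1'],0,0,0.])).reshape(420,560,2)
    z=d['z_map'];P=np.dstack([p[...,0]*z,p[...,1]*z,z]); W=P@d['T'][:3,:3].T+d['T'][:3,3]
    W[z==0]=np.nan; return W
E
python3 - <<'E'
from h import *
s=bot.get_state();print(s)
a=[cam(n) for n in('scene','side')]
for n,d in zip(('scene','side'),a):
    np.save(n+'.npy',pts(d)); cv2.imwrite(n+'.png',d['img']);cv2.imwrite('pics/%s1.png'%n,d['img']);print(n,d['T'].round(3).tolist())
E
```

```text
{'time_s': 0.0, 'q': array([ 1.11840503e+00,  3.51262410e-01,  1.65244637e+00,  6.00972238e-06,
        1.13908704e+00, -8.45726786e-02]), 'joint_velocities': array([-0.00099608, -0.00345073, -0.00103029, -0.00051354, -0.0004131 ,
       -0.00084326]), 'joint_torque': array([ 6.60362184e-04, -5.06118679e+01, -2.91393971e+01, -1.32944119e-04,
        4.67676320e-03,  9.77583539e-06]), 'position': array([0.19758164, 0.5129221 , 0.23073561]), 'ee_rot': array([ 2.58973993e+00,  1.77739779e+00, -1.64693042e-03]), 'ft_force': array([ 0.3742222 , -0.48658447, -0.25788724]), 'moment': array([-0.00499629,  0.00229848,  0.01175979]), 'width': 0.08554964899481411}
scene [[-0.58, 0.478, -0.66, 1.122], [0.815, 0.355, -0.459, 0.436], [0.015, -0.804, -0.595, 0.7], [0.0, 0.0, 0.0, 1.0]]
side [[0.985, -0.125, 0.12, 0.282], [-0.173, -0.647, 0.743, -1.212], [-0.016, -0.753, -0.658, 1.232], [0.0, 0.0, 0.0, 1.0]]
```

View pics/scene1.png

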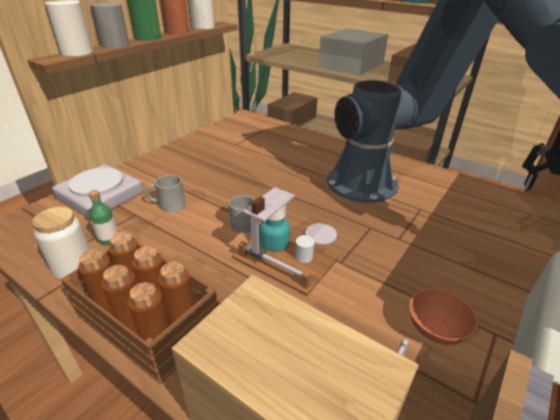

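View pics/side1.png

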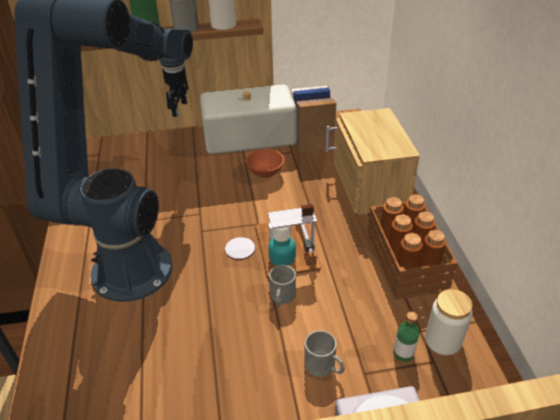

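The scene view shows the guard plate at (272,204), the grip at (258,205), the jar at (275,232) and the tin at (305,249). The side view shows the plate at (290,217), the grip at (307,211) and mug_b at (283,284), close to the jar. Next I'll measure the poses from depth.

```bash
python3 - <<'E'
from h import *
for n,box in(('scene',(225,320,180,290)),('side',(235,340,195,310))):
    W=np.load(n+'.npy');I=cv2.imread(n+'.png');u0,u1,v0,v1=box
    w=W[v0:v1,u0:u1].reshape(-1,3);hsv=cv2.cvtColor(I,cv2.COLOR_BGR2HSV)[v0:v1,u0:u1].reshape(-1,3)
    def rect(m,t):
        p=w[m&~np.isnan(w[:,0])]
        if len(p)>4: print(n,t,len(p),'med',np.median(p,0).round(4),'zr',p[:,2].min().round(3),p[:,2].max().round(3),'rect',cv2.minAreaRect((p[:,:2]*1000).astype(np.float32)))
    z=w[:,2]
    rect((abs(z-.171)<.006)&(hsv[:,1]<70),'plate')
    rect((z>.19)&(z<.215),'griptop'); rect((z>.199)&(z<.207),'griptop2')
    rect((abs(hsv[:,0].astype(int)-90)<12)&(hsv[:,1]>100),'jar')
    rect((z>.16)&(z<.22)&(hsv[:,2]<90),'dark')
    rect((abs(z-.055-.012)<.004)&(hsv[:,1]<80),'tin top')
    rect((abs(z-.006)<.004)&(hsv[:,1]<80),'coaster')
    rect((abs(z-.085)<.005)&(hsv[:,1]<80),'mugb')
    rect((abs(z-.012)<.003),'board')
E
```

```text
scene plate 688 med [ 0.4917 -0.028   0.1727] zr 0.165 0.176 rect ((497.0807800292969, -36.368370056152344), (133.83151245117188, 65.1323471069336), 0.5175015926361084)
scene griptop 131 med [ 0.5502 -0.0312  0.2029] zr 0.19 0.206 rect ((642.6216430664062, 56.24937438964844), (298.86846923828125, 32.54259490966797), 43.10435485839844)
scene griptop2 89 med [ 0.5477 -0.0328  0.2042] zr 0.199 0.206 rect ((642.6272583007812, 56.244407653808594), (298.8688049316406, 32.540931701660156), 43.10753631591797)
scene jar 738 med [ 0.4884 -0.0249  0.0698] zr 0.019 0.105 rect ((479.5072021484375, -33.11722183227539), (46.691612243652344, 75.6617431640625), 43.17133331298828)
scene dark 102 med [ 0.5552 -0.0297  0.1894] zr 0.176 0.204 rect ((547.171875, -30.688819885253906), (15.67027759552002, 32.43596649169922), 65.65695190429688)
scene tin top 305 med [0.4639 0.0396 0.0683] zr 0.063 0.071 rect ((489.9189453125, -75.95616149902344), (292.0149841308594, 137.10997009277344), 81.694580078125)
scene coaster 271 med [0.3563 0.0049 0.0078] zr 0.002 0.01 rect ((337.426513671875, -86.2581787109375), (2
[... 1181 characters left out ...]
0.998645782470703), 88.89102935791016)
side tin top 128 med [ 0.4411 -0.1637  0.0674] zr 0.063 0.071 rect ((481.3990173339844, -103.58740234375), (303.2176513671875, 136.6262664794922), 79.4172134399414)
side coaster 323 med [0.3558 0.0254 0.0061] zr 0.002 0.01 rect ((431.3164978027344, 5.8643035888671875), (408.9213562011719, 237.5869598388672), 66.54329681396484)
side mugb 128 med [ 0.4429 -0.1754  0.0837] zr 0.08 0.09 rect ((458.77947998046875, -104.5121078491211), (224.7703094482422, 120.32149505615234), 60.08555603027344)
side board 889 med [ 0.5026 -0.0086  0.0117] zr 0.009 0.015 rect ((521.41162109375, -15.256240844726562), (376.76287841796875, 359.85272216796875), 14.166942596435547)
```

```bash
python3 - <<'E'
import cv2,numpy as np
a=cv2.imread('scene.png')[175:295,215:335];b=cv2.imread('side.png')[190:310,225:345]
cv2.imwrite('pics/c1.png',cv2.resize(np.hstack([a,b]),(800,400),interpolation=cv2.INTER_CUBIC))
E
```

```text
(no output)
```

View pics/c1.png

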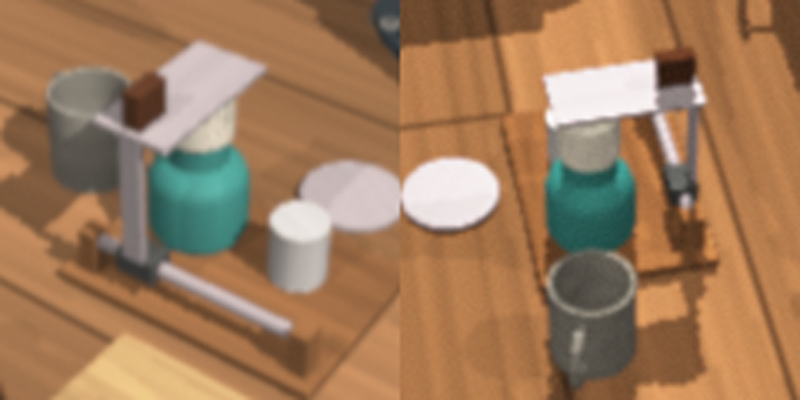

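Emit:
jog_arm --steps "0 0 0.1 3 -5 6 0; 0 0 0.37 27 -59 15 0; 0 0 0.37 27 -59 15 0; 0 0 0.37 27 -59 15 0; 0 0 0.37 27 -59 15 0; 0 0 0.37 27 -59 15 0; 0 0 0.37 27 -59 15 0; 0 0 0.37 27 -59 15 0; 0 0 0.37 27 -59 15 0; 0 0 0.37 27 -59 15 0" --squeeze 30

```text
time_s: 1.35
position: [0.4458, -0.0291, 0.3722]
ee_rot: [2.219, 2.224, 0.0]
ft_force: [1.2, 0.7, 0.1]
width: -0.0004
```

Emit:
jog_arm --steps "0 0 0 2 -5 1 0; 0 0 0 2 -5 1 0; 0 0 0 2 -5 1 0; 0 0 0 2 -5 1 0"

```text
time_s: 1.85
position: [0.4651, -0.076, 0.3817]
ee_rot: [-2.217, -2.225, 0.0]
ft_force: [-0.1, 1.1, -0.2]
width: 0.0002
```

```bash
python3 - <<'E'
from h import *
d=cam('wrist');s=bot.get_state();print(s['position'],s['ee_rot'],d['T'].round(3).tolist())
W=pts(d);np.save('w1.npy',W);cv2.imwrite('pics/w1.png',d['img'])
z=W[...,2];hsv=cv2.cvtColor(d['img'],cv2.COLOR_BGR2HSV).astype(int)
def rect(m,t):
    m=cv2.morphologyEx(m.astype(np.uint8),cv2.MORPH_OPEN,np.ones((3,3)))
    n,l,st,_=cv2.connectedComponentsWithStats(m)
    if n<2: print(t,'none');return
    p=W[l==1+np.argmax(st[1:,4])];print(t,len(p),np.median(p,0).round(4),cv2.minAreaRect((p[:,:2]*1000).astype(np.float32)))
rect(abs(z-.171)<.006,'plate');rect(abs(z-.203)<.005,'grip');rect(abs(z-.067)<.005,'tin');rect(abs(z-.085)<.004,'mugb')
rect(abs(z-.012)<.003,'board')
E
```

```text
[ 0.4651655  -0.07602324  0.38180782] [-2.21728876e+00 -2.22546697e+00 -5.82955403e-05] [[-0.003, 0.957, 0.29, 0.391], [1.0, 0.003, 0.001, -0.076], [0.0, 0.29, -0.957, 0.524], [0.0, 0.0, 0.0, 1.0]]
plate 7874 [ 0.4854 -0.0374  0.1711] ((496.601806640625, -36.605648040771484), (132.3987579345703, 65.10414123535156), 1.2491235733032227)
grip 592 [ 0.5401 -0.0357  0.2029] ((541.6763305664062, -35.65301513671875), (33.35817337036133, 16.877269744873047), 1.5106004476547241)
tin 1219 [0.4605 0.0512 0.0671] ((461.6396179199219, 51.54560089111328), (46.72665023803711, 46.634132385253906), 9.709114074707031)
mugb 750 [ 0.439  -0.1797  0.0848] ((440.8595275878906, -178.02752685546875), (74.59812927246094, 75.41719818115234), 88.35612487792969)
board 10306 [0.4537 0.0434 0.0121] ((485.0847473144531, 9.535736083984375), (163.22605895996094, 237.86717224121094), 1.9163135290145874)
```

View pics/w1.png

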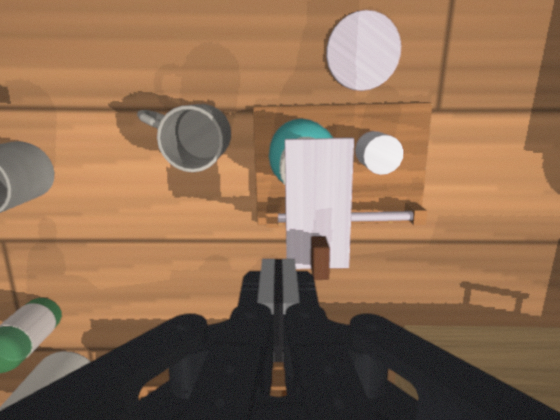

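Emit:
jog_arm --steps "0 0 0.027 7.5 -1 -5 0; 0 0 0.027 7.7 -1 -10 0; 0 0 0.027 7.7 -1 -15 0; 0 0 0.027 7.7 -1 -19.5 0; 0 0 0.027 7.7 -1 -19.5 0; 0 0 0.027 7.7 -1 -19.5 0"

```text
time_s: 2.65
position: [0.5434, -0.0868, 0.1889]
ee_rot: [2.186, 2.253, 0.002]
ft_force: [0.0, -0.1, 0.7]
width: -0.0001
```

Emit:
jog_arm --steps "0 0 0 0 1.2 -0.3 0; 0 0 0 0 2.4 -0.4 0; 0 0 0 -0.1 3.6 -0.4 0; 0 0 0 -0.1 4.8 -0.4 0; 0 0 0 -0.1 6 -0.4 0; 0 0 0 -0.2 7.2 -0.4 0; 0 0 0 -0.2 8.4 -0.4 0; 0 0 0 -0.2 9.6 -0.4 0; 0 0 0 -0.3 10.8 -0.4 0; 0 0 0 -0.3 12 -0.4 0"

```text
time_s: 3.9
position: [0.5393, 0.0338, 0.1828]
ee_rot: [-2.189, -2.254, 0.0]
ft_force: [-0.3, -1.8, 0.9]
width: 0.0
```

Emit:
jog_arm --steps "0 0 0 0 0.5 0 0; 0 0 0 0 1 0 0; 0 0 0 0 1.5 0 0; 0 0 0 -0.1 1.9 0 0; 0 0 0 -0.1 2.2 0 0; 0 0 0 -0.1 2.2 0 0"

```text
time_s: 4.65
position: [0.5392, 0.05, 0.1828]
ee_rot: [2.184, 2.249, -0.009]
ft_force: [3.5, -38.0, -2.2]
width: -0.0001
```

Emit:
jog_arm --steps "0 0 0 0 -1.5 0 0; 0 0 0 0 -2 4 0; 0 0 0 -7 -8 10 8.5; 0 0 -0.2 -7 -8 16 8.5; 0 0 -0.4 -7 -8 16 8.5; 0 0 -0.5 -7 -8 16 8.5;  0 0 -0.5 -7 -8 16 8.5"

```text
time_s: 5.52
position: [0.4684, -0.0249, 0.343]
ee_rot: [2.678, 1.643, 0.001]
ft_force: [0.3, 0.7, 0.9]
width: 0.085
```

```bash
python3 - <<'E'
from h import *
d=cam('wrist');s=bot.get_state();print(s['position'],s['ee_rot'],s['ft_force'])
W=pts(d);cv2.imwrite('pics/w2.png',d['img'])
z=W[...,2]
def rect(m,t):
    m=cv2.morphologyEx(m.astype(np.uint8),cv2.MORPH_OPEN,np.ones((3,3)))
    n,l,st,_=cv2.connectedComponentsWithStats(m)
    if n<2: print(t,'none');return
    p=W[l==1+np.argmax(st[1:,4])];print(t,len(p),np.median(p,0).round(4),cv2.minAreaRect((p[:,:2]*1000).astype(np.float32)),cv2.minEnclosingCircle((p[:,:2]*1000).astype(np.float32)))
rect(abs(z-.171)<.005,'plate');rect(abs(z-.203)<.004,'grip');rect(abs(z-.157)<.004,'captop');rect(abs(z-.067)<.005,'tin')
E
```

```text
[ 0.46839245 -0.02485753  0.34262249] [-2.67560432e+00 -1.64558458e+00 -1.36272790e-04] [-0.22197833  0.34227672 -0.52274075]
plate 11107 [0.4832 0.0689 0.1711] ((493.730712890625, 69.99044799804688), (132.18914794921875, 64.65260314941406), 1.223275065422058) ((493.89093017578125, 69.94517517089844), 72.74488830566406)
grip 842 [0.5384 0.07   0.203 ] ((539.42041015625, 70.4229736328125), (34.0462646484375, 16.11024284362793), 1.294805645942688) ((539.8688354492188, 70.32630157470703), 17.838916778564453)
captop 2909 [ 0.4614 -0.0459  0.1571] ((462.10687255859375, -46.54595947265625), (54.977874755859375, 54.420475006103516), 63.17280197143555) ((462.27716064453125, -46.293296813964844), 27.85030746459961)
tin 591 [ 0.7549 -0.0706  0.0671] ((754.9368286132812, -73.7891845703125), (3.3258533477783203, 157.80308532714844), 0.0305463969707489) ((755.6143798828125, -73.78882598876953), 78.90238952636719)
```

View pics/w2.png

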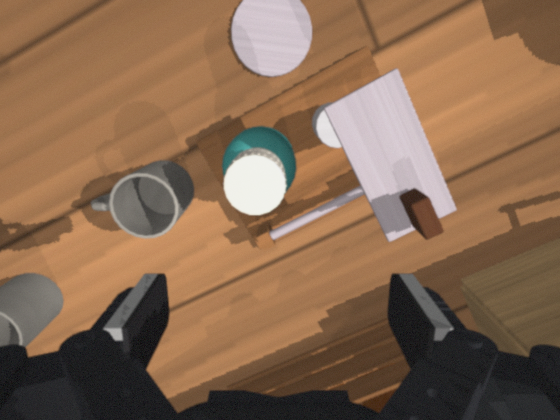

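The guard is at its end stop: it travelled 106 mm from about 9 mm. The cap top is at pixel (255,182), world (0.462, −0.0465).

Emit:
jog_arm --steps "0 0 -0.15 -0.6 -2.1 -3 8.5; 0 0 -0.3 -0.6 -2.1 -7 8.5; 0 0 -0.45 -0.6 -2.1 -11 8.5; 0 0 -0.5 -0.6 -2.1 -13 8.5; 0 0 -0.5 -0.6 -2.1 -13 8.5; 0 0 -0.5 -0.6 -2.1 -13 8.5"

```text
time_s: 6.32
position: [0.4629, -0.046, 0.2135]
ee_rot: [3.0, 0.932, 0.001]
ft_force: [0.3, -0.1, 0.4]
width: 0.0847
```

Emit:
jog_arm --steps "0 0 0 -0.1 0 -3 8.5; 0 0 0 -0.1 0 -6 8.5; 0 0 0 -0.1 0 -8 8.5; 0 0 0 -0.1 0 -9.4 8.5; 0 0 0 -0.1 0 -9.4 8.5; 0 0 0 -0.1 0 -9.4 8.5"

```text
time_s: 7.08
position: [0.462, -0.0461, 0.1197]
ee_rot: [3.0, 0.929, 0.002]
ft_force: [0.5, -0.9, 0.1]
width: 0.0849
```

Emit:
jog_arm --steps "0 0 0 0 0 0 4; 0 0 0 0 0 0 4; 0 0 0 0 0 0 4; 0 0 0 0 0 0 4; 0 0 0 0 0 0 4; 0 0 0 0 0 0 4; 0 0 0 0 0 0 4; 0 0 0 0 0 0 4" --squeeze 60

```text
time_s: 8.07
position: [0.4616, -0.046, 0.1189]
ee_rot: [3.001, 0.928, 0.001]
ft_force: [1.9, -0.5, 2.5]
width: 0.0546
```

Emit:
jog_arm --steps "0 0 0 0 0 -0.2 4; 0 0 0 0 0 -0.4 4; 0 0 0 0 0 -0.65 4; 0 0 0 0 0 -0.65 4; 0 0 0 0 0 -0.65 4"

```text
time_s: 8.7
position: [0.4617, -0.0461, 0.1125]
ee_rot: [3.001, 0.928, 0.001]
ft_force: [1.0, -0.7, 6.3]
width: 0.0548
```

Emit:
jog_arm --steps "0 0 0.12 0 0 0 4; 0 0 0.24 0 0 0 4; 0 0 0.36 0 0 0 4; 0 0 0.48 0 0 0 4; 0 0 0.6 0 0 0 4; 0 0 0.72 0 0 0 4; 0 0 0.84 0 0 0 4; 0 0 0.94 0 0 0 4; 0 0 1.0 0 0 0 4; 0 0 1.0 0 0 0 4"

```text
time_s: 9.95
position: [0.4614, -0.046, 0.1124]
ee_rot: [-2.188, -2.255, 0.0]
ft_force: [0.7, 0.2, 7.6]
width: 0.0541
```

```bash
python3 -c "
from h import *
s=bot.get_state();print(s['moment'],s['q'],s['ft_force'])"
```

```text
[-0.09635493 -0.06544464 -0.01522647] [-1.99829509e-01  3.71878423e-01  1.97387111e+00 -9.17665493e-05
  7.95968707e-01 -1.80068783e+00] [0.73579558 0.18549374 7.61906027]
```

Emit:
jog_arm --steps "0 0 0.04 0 0 0 4; 0 0 0.08 0 0 0 4; 0 0 0.08 0 0 0 4"

```text
time_s: 10.32
position: [0.4614, -0.046, 0.1124]
ee_rot: [-2.096, -2.34, 0.0]
ft_force: [-0.2, -0.5, 7.1]
width: 0.0547
```

```bash
python3 -c "
from h import *
s=bot.get_state();print(s['moment'],R.from_rotvec(s['ee_rot']).as_euler('zyx'))"
```

```text
[-0.07702281 -0.00182376 -0.01693787] [-1.68056827e+00 -9.55491071e-05  3.14153144e+00]
```

Emit:
jog_arm --steps "0 0 0.03 0 0 0 4; 0 0 0.06 0 0 0 4; 0 0 0.06 0 0 0 4"

```text
time_s: 10.7
position: [0.4621, -0.0462, 0.1125]
ee_rot: [2.025, 2.4, 0.001]
ft_force: [4.6, -0.5, 3.8]
width: 0.0547
```

```bash
python3 -c "
from h import *
s=bot.get_state();print(s['moment'],R.from_rotvec(s['ee_rot']).as_euler('zyx'))"
```

```text
[-0.34967238 -0.88974678 -0.21929918] [-1.73986783e+00  1.45994435e-03  3.14124847e+00]
```

Emit:
jog_arm --steps "0 0 -0.05 0 0 0 4; 0 0 -0.05 0 0 0 4; 0 0 -0.05 0 0 0.3 4; 0 0 -0.05 0 0 0.6 4; 0 0 -0.05 0 0 0.9 4; 0 0 -0.05 0 0 1.2 4; 0 0 -0.05 0 0 1.2 4"

```text
time_s: 11.58
position: [0.4593, -0.0461, 0.1225]
ee_rot: [-2.082, -2.347, 0.006]
ft_force: [-2.0, -3.4, 2.3]
width: 0.0541
```

Emit:
jog_arm --steps "0 0 0 0 0 0 4; 0 0 0 0 0 0 4"

```text
time_s: 11.82
position: [0.4611, -0.0457, 0.1244]
ee_rot: [-2.086, -2.348, -0.0]
ft_force: [-3.4, -0.1, 4.0]
width: 0.0541
```

```bash
python3 -c "
from h import *
s=bot.get_state();print(s['position'],s['moment'],s['ft_force'],R.from_rotvec(s['ee_rot']).as_euler('zyx'))
for n in('side','scene'):
  d=cam(n);cv2.imwrite('pics/%s5.png'%n,d['img'])
a=cv2.imread('pics/scene5.png')[165:285,215:335];b=cv2.imread('pics/side5.png')[180:300,225:345]
cv2.imwrite('pics/c5.png',cv2.resize(np.hstack([a,b]),(800,400),interpolation=cv2.INTER_CUBIC))
"
```

```text
[ 0.46114374 -0.04569962  0.1243713 ] [ 0.25524322  0.52807208 -0.16385023] [-3.38673154 -0.07166257  4.02767746] [-1.68914044e+00 -6.20724491e-04 -3.14080961e+00]
```

View pics/c5.png

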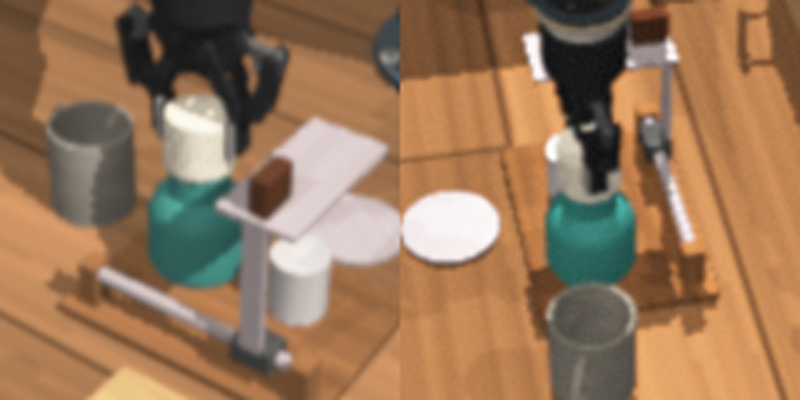

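```bash
python3 -c "
from h import *
print(bot.get_state()['ft_force'],bot.get_state()['moment'])
for n,b in(('scene',(255,300,185,235)),('side',(265,295,210,250))):
  d=cam(n);W=pts(d)[b[2]:b[3],b[0]:b[1]].reshape(-1,3);h=cv2.cvtColor(d['img'],cv2.COLOR_BGR2HSV)[b[2]:b[3],b[0]:b[1]].reshape(-1,3)
  p=W[(h[:,2]>150)&(h[:,1]<90)&(abs(W[:,1]+.046)<.032)&(abs(W[:,0]-.462)<.032)]
  print(n,len(p),np.nanpercentile(p[:,2],[2,10,50,90,95,98]).round(4))
  t=p[p[:,2]>np.nanpercentile(p[:,2],95)-.006]
  A=np.c_[t[:,:2]-[.462,-.046],np.ones(len(t))];print(len(t),np.linalg.lstsq(A,t[:,2],rcond=None)[0].round(3),t.min(0),t.max(0))
"
```

```text
[-3.66419306  1.70613745  5.22522861] [ 0.53812644  0.63678766 -0.14478605]
scene 454 [0.1135 0.1225 0.1532 0.1636 0.1641 0.1648]
196 [ 0.021 -0.     0.162] [ 0.43733935 -0.07157344  0.15814273] [ 0.49078267 -0.01745014  0.16839478]
side 146 [0.1181 0.124  0.1536 0.1623 0.1631 0.1654]
58 [ 0.119 -0.115  0.163] [ 0.43480419 -0.07551421  0.15730492] [ 0.46743354 -0.02334648  0.19089484]
```

The cap top has risen about 5.5 mm above its locked height along with the TCP, so it's free. I'll keep lifting.

Emit:
jog_arm --steps "0 0 0 0 0 0.3 4; 0 0 0 0 0 0.6 4; 0 0 0 0 0 0.9 4; 0 0 0 0 0 1.2 4; 0 0 0 0 0 1.2 4"

```text
time_s: 12.65
position: [0.4616, -0.0461, 0.1366]
ee_rot: [2.085, 2.349, 0.0]
ft_force: [-0.2, 0.4, -1.4]
width: 0.0543
```

```bash
python3 -c "
from h import *
s=bot.get_state();print(s['position'],s['moment'],s['ft_force'])"
```

```text
[ 0.46162887 -0.04607598  0.13657667] [-0.0065482  -0.01997391 -0.06412334] [-0.18764808  0.38740497 -1.36020414]
```

Emit:
jog_arm --steps "0 0 0 0 0 0.8 4; 0 0 0 0 0 1.6 4; 0 0 0 0 0 2.5 4; 0 0 0 0 0 3.5 4; 0 0 0 0 0 4.6 4; 0 0 0 0 0 5.6 4; 0 0 0 0 0 6 4; 0 0 0 0 0 6 4; 0 0 0 0 0 6 4; 0 0 0 0 0 6 4"

```text
time_s: 13.9
position: [0.4613, -0.046, 0.196]
ee_rot: [-2.085, -2.349, 0.001]
ft_force: [0.5, -0.4, -0.9]
width: 0.0545
```

```bash
python3 -c "
from h import *
s=bot.get_state();print(s['position'],s['moment'],s['ft_force'],s['width'],abs(s['joint_velocities']).max())
a=cam('scene');b=cam('side')
W=pts(a);g=W[170:300,225:340].reshape(-1,3);z=g[:,2]
p=g[(abs(z-.171)<.005)&(abs(g[:,1]-.07)<.05)];print('plate',cv2.minAreaRect((p[:,:2]*1000).astype(np.float32)))
cv2.imwrite('pics/c6.png',cv2.resize(np.hstack([a['img'][145:285,205:345],b['img'][160:300,215:355]]),(800,400),interpolation=cv2.INTER_CUBIC))
"
```

```text
[ 0.46129961 -0.04598393  0.19602323] [-0.01479425  0.01246662  0.01608568] [ 0.51692835 -0.38181043 -0.85826245] 0.05449571729926127 0.00138360667599864
plate ((495.036865234375, 69.03726959228516), (134.7818145751953, 65.14923095703125), 1.5081769227981567)
```

View pics/c6.png

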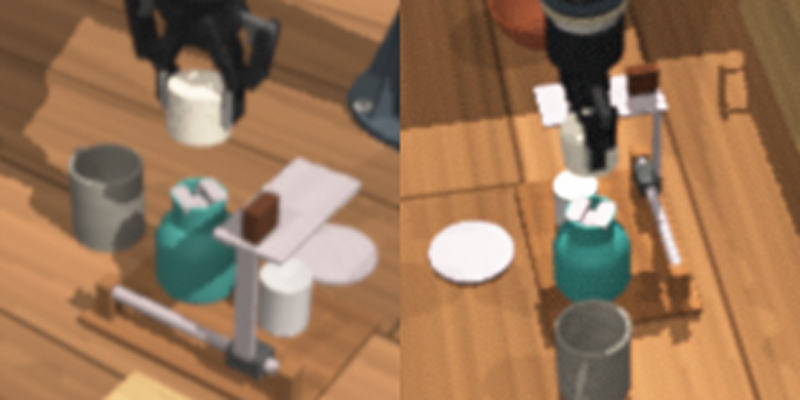

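The picture shows the cap held level above the open, slotted jar mouth, with the guard open and everything else still standing in place.

```bash
python3 -c "
from workcell import bot
print(bot.job_done())"
```

```text
the job is handed in; nothing more can be done
None
```

I opened the jar and handed the job in at about 14 s of the 48 s allowed. No verdict is reported back.

**What I did:** I pushed the guard to its end stop, gripped the cap, pressed it about 6 mm and turned it about 1.1 rad anticlockwise to its stop. I backed it off 0.05 rad, then lifted it out.

**Last checks:**
- **Cap:** it is about 77 mm above its seated height, within a few mm of the jar's axis, looks level in the pictures, and is still. The finger opening is 54.5 mm, and the 0.9 N downward force matches the cap's weight.
- **Guard:** the plate measures about 115 mm along its slide, which is fully open.
- **Other things:** the mug beside the stand, the coaster and the tin stood in place in the last pictures. The bowl was only partly in view and mug_a was outside the crop, but the arm did not go near either.

**Readings that looked off:**
- **Guard start:** the guard began about 9 mm open rather than at 0, which had shifted my first estimate of the stand. I corrected it from the cap itself.
- **Guard push:** pushing against the end stop briefly reached 38 N at the wrist.
- **Start of the lift:** the wrist showed about 4 N of upward and sideways force. A depth check showed the cap was following the fingers, and the force went away as it came out.

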